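# Close a split test cell in its bench stop and hold it shut

### The job

Slide the aluminium lower half of the split test cell along the bench, without lifting it, until it is fully home against the back of the U-shaped steel stop. Then fit the grey plastic upper half onto its two dowels and press it down until the two faces meet against the spring, and finish while still holding the pair pressed shut (do not let go). Leave the jar and the two vials standing where they are.

Things in the scene. Friction and masses are not known exactly. Their poses are not given: they have to be found in the camera images.
- stop: Fixed low U-shaped polished (slippery) steel stop, 15 mm high, yaw within 0.2 rad, open to -x (the robot's side). Origin: bench level, at the seated lower half's centre. x points into the stop. Back bar's inner face at x = +32 mm; side bars' inner faces at y = +-59.5 mm, x -42 to +38 mm; lead-in bars widen from 117 mm there to a 150 mm mouth at x = -86 mm.
- lower: Lower half: loose aluminium block, 64 (x) x 110 (y) x 30 mm high, about 0.6 kg, in front of the stop's mouth, yaw within 0.2 rad of the stop's. Origin: centre of underside. On top at x = 0, y = +-38 mm two upright steel dowels, diameter 10 mm, 23 mm tall, top 8 mm tapered to a 4 mm tip; between them a sprung rubber disc, 38 mm across, 5 mm proud.
- dowel_a (a point): Tip of the dowel at y = +38 mm of the lower half, 53 mm above the lower half's underside.
- dowel_b (a point): Tip of the dowel at y = -38 mm of the lower half, 53 mm above the lower half's underside.
- seal (a joint): How far the lower half's sprung disc is pressed in, m: 0 = 5 mm proud, 0.005 = level with the block's top face (halves shut). The spring pushes back with about 6 N at 0 and 10 N when shut, more than the upper half's weight, so the pair springs open if not held.
- upper: Upper half: loose grey plastic plate, 64 (x) x 110 (y) x 24 mm, about 0.24 kg, flat on the bench left or right of the stop, yaw within 0.5 rad. Origin: centre of underside. Two through holes 12.4 mm wide at x = 0, y = +-38 mm; fits either way round. On top a central gripping block 24 (x) x 36 (y) mm, 40 mm tall. Shut: its origin is 30 mm above the lower half's.
- grip (a point): Middle of the upper half's gripping block, 47 mm above the upper half's underside.
- jar: Bystander: closed grey plastic jar with black cap, 72 mm across, 130 mm tall, standing on the bench on the side where the upper half is not. Origin: centre of its underside.
- vial_a: Bystander: small glass vial with a cap, 30 mm across, 65 mm tall, standing beyond the work on the left. Origin: centre of its underside.
- vial_b: Bystander: vial like the other, beyond the work on the right. Origin: centre of its underside.
Not all that is in view belongs to the job. What is shaped like the upper but orange is not meant. Leave any green look-alike of the lower alone.

How it is judged (in metres and radians):
On the way, in this order (a step that is already met when the one before it is completed fails the run):
1. the lower half has been slid fully home in the stop (x of lower in the frame of stop between -0.005 and 0.005 m and y of lower in the frame of stop between -0.007 and 0.007 m and angle between the x axis of lower and the x axis of stop, either way round below 0.08 rad and height (world z) of lower below 0.004 m), for 0.2 s.
2. the upper half is on the dowels and pressed shut (horizontal distance between upper and lower below 0.003 m and angle between the x axis of upper and the x axis of lower, either way round below 0.06 rad and angle between upper's own z axis and vertical below 0.05 rad and z of upper in the frame of lower between 0.027 and 0.032 m), for 0.2 s.
At the end, for the whole second after the job is handed in: Lower half flat and home in the stop (5 mm along, 7 mm across, 0.08 rad); upper half on its dowels (3 mm, 0.06 rad, level to 0.05 rad), faces at most 2 mm apart against the spring, at rest, the robot still holding it with at least 4 N (all of step 1 and all of step 2 and contact force between any of the fingers, the arm and upper above 4 N and linear speed of upper below 0.02 m/s); the arm keeps its last pose, push and grip.
It fails at once if the lower half was lifted off the bench (15 mm or more) (height (world z) of lower above 0.015 m).
It fails at once if the jar was moved more than 30 mm or tipped (distance of jar from where it was at the start of the episode above 0.03 m or angle between jar's own z axis and vertical above 0.4 rad).
It fails at once if the left vial was moved more than 30 mm or tipped (distance of vial_a from where it was at the start of the episode above 0.03 m or angle between vial_a's own z axis and vertical above 0.4 rad).
It fails at once if the right vial was moved more than 30 mm or tipped (distance of vial_b from where it was at the start of the episode above 0.03 m or angle between vial_b's own z axis and vertical above 0.4 rad).
It also fails if it takes over 61 s, if anything falls off the work surface, if the arm or the gripper's body presses on something with over 40 N, if the wrist force passes 120 N, or if a joint passes its speed limit or range.

### The arm

A 7-joint arm with a two-finger parallel gripper is mounted at the origin on the work surface. World frame = base frame: x ahead of the robot, y to its left, z up, the work surface at z = 0. Lengths are in mm, angles in rad, forces in N, time in s.
With the tool pointing down it reaches from about 350 to 900 mm from the base axis. Payload 7.2 kg.
Tool frame: the origin (TCP) lies at the very end of the fingers, on their centre line; the grasp point (between the pads) lies 19 mm behind it (r.pinch_z is the y of the grasp point in the tool frame, in mm); y points along the fingers, x is the direction in which the jaws open and shut, and the axes are right-handed (so a half turn about y gives the same grasp; the last joint's range is limited). The gripper opens to 85 mm and grips with 20 to 120 N. Pads are 22 mm wide; open, the fingers measure 114 mm over their backs; the gripper's body (76 mm by 85 mm) begins 54 mm behind the grasp point. The pads swing forward as they close: fully open they stand 13 mm farther back than shut.
Start: joints at [1.119, 0.411, -0.013, 1.596, 0.006, 1.134, -0.082], TCP at [234.018, -579.538, 231.297] pointing down, gripper open.
Joint ranges: [-2.95, 2.95], [-0.29, 1.99], [-1.47, 1.44], [0.14, 2.54], [-1.03, 4.17], [0.13, 1.85], [-2.86, 2.86]. Speed limits (rad/s): [2.39, 2.39, 3.01, 3.01, 3.14, 3.14, 3.14].

### API

Orientations are given as a 3x3 rotation matrix whose columns are the frame's x, y, z axes.
In Python, from station import r gives the robot as it stands.
- The arm moves only by the tool servo_tool, never from a script. Its argument "moves" is text: rows parted by semicolons, each of 5 numbers parted by spaces: the shift along the tool's x, y, z in mm, then the turn about the tool's y in degrees, then the finger opening in mm, from 0 to 85.4. A call has 1 to 10 rows; each row shifts and turns the commanded pose from where the row before left it, along the tool's axes as they then stand; what a row does not reach is not made up. A row lasts 1/12 s, in which the tool goes at most 41.7 mm and 7.16 degrees, less where a joint would pass 70% of its speed; a pose out of reach is approached as far as the arm can. A call is refused whole if a number of a shift passes 41.7 or a number of a turn 7.16, either way. A call with a gripper value outside its range is refused whole. The fingers move at their own pace and stop on an object; the grip force is fixed at half the most. Time passes only in rows, so rows that do not move let the fingers close. It gives the time, the measured TCP pose, the force and the opening at its end, in the units of the state.
- r.get_state(): the state, without advancing time (a new reading comes with each control period).
- r.get_image(name): name is "scene" or "side" or "wrist"; returns (picture, depth): 400x640x3 uint8, red, green, blue; 400x640 float32, mm along the optical axis (not along the pixel's ray), 0 where there is no reading.
- r.camera_params(name): a dict with "K" (3x3 intrinsics, pixels), "eye" and "rotation" of the camera in the world. Camera axes: x right, y up, looking along -z (the intrinsics and any distortion apply to the point x, -y, -z); pixel columns grow to the right and rows downward; lengths in mm; the calibration is good to about 2 mm. A picture is of the moment at which its call begins: read the wrist's pose just before it. camera_params takes no time and is no camera call; for the wrist camera it gives the pose at the moment of the call.
- r.finish_job(): hands the job in, once; it reports no verdict.
The state is a dict: "time": time; "joints": joint angles; "qd": joint speeds; "effort": joint torques, N m; "tcp_pos": TCP position; "eef_rot": TCP orientation; "ft_force": force on the tool from outside, world axes, zero at the start; "moment": the same for the moment, N m; "gripper_width": finger opening in mm.
Only numpy, scipy, OpenCV 4.12 (cv2) and the standard library are available. Lean on these libraries where they do the work, as an engineer would, in place of code of your own. Each camera call takes 0.05 s, during which the arm holds its last target.

## Working session

There is one attempt and no reset: what is moved stays moved. The work goes in short steps, Python scripts to look and compute and a tool call to move; the robot and the scene stay as the last step left them, time stands still between calls to the robot, and variables do not carry over. Pictures are saved under pics/ and viewed, and the job is handed in when it is done.

Besides the shell and the picture viewer there is one more tool, called after ">>>" as name(argument=value, ...), one argument or row to a line, values as JSON. servo_tool: Moves the arm, as the interface text tells. Its arguments: {"type":"object","properties":{"moves":{"type":"string"}},"required":["moves"]}

```bash
mkdir -p pics; ls; python3 - <<'E'
from station import r
import cv2,numpy as np
s=r.get_state();print(s['time'],s['tcp_pos'],s['eef_rot'],s['gripper_width'],r.pinch_z)
for n in ['scene','side','wrist']:
    im,d=r.get_image(n);cv2.imwrite(f'pics/{n}0.png',im[...,::-1]);np.savez(f'{n}0.npz',im=im,d=d,**r.camera_params(n));p=r.camera_params(n);print(n,p)
E
```

```text
pics
0.0 [ 233.8088257  -579.06542432  230.44804552] [[ 3.74472065e-01 -7.01832055e-04  9.27237931e-01]
 [-9.27236759e-01  1.47711131e-03  3.74472710e-01]
 [-1.63245059e-03 -9.99998663e-01 -9.76275576e-05]] 85.81509300488807 -18.700000000000003
scene {'K': array([[399.5956777 ,   0.        , 309.34627601],
       [  0.        , 399.5956777 , 197.40742174],
       [  0.        ,   0.        ,   1.        ]]), 'eye': array([1049.55185863, -447.22679398,  633.86169714]), 'rotation': array([[ 0.70178441, -0.45014621,  0.55214765],
       [ 0.71209151,  0.4208484 , -0.5619718 ],
       [ 0.02059902,  0.7875627 ,  0.61589014]])}
side {'K': array([[387.33300432,   0.        , 322.28177326],
       [  0.        , 387.33300432, 203.41609075],
       [  0.        ,   0.        ,   1.        ]]), 'eye': array([ 510.8740849 , -672.69273158,  891.54339788]), 'rotation': array([[ 9.99669644e-01,  3.76809935e-04, -2.56994273e-02],
       [-1.73148963e-02,  7.48822453e-01, -6.62544435e-01],
       [ 1.89946548e-02,  6.62770543e-01,  7.48581599e-01]])}
wrist {'K': array([[279.00397393,   0.        , 323.3452118 ],
       [  0.        , 279.00397393, 197.26344218],
       [  0.        ,   0.        ,   1.        ]]), 'eye': array([ 304.22191015, -551.43927753,  373.9291254 ]), 'rotation': array([[ 0.37571558,  0.88456005,  0.2763898 ],
       [-0.92673314,  0.35921752,  0.1101293 ],
       [-0.00186808, -0.29751688,  0.95471473]])}
```

View pics/scene0.png

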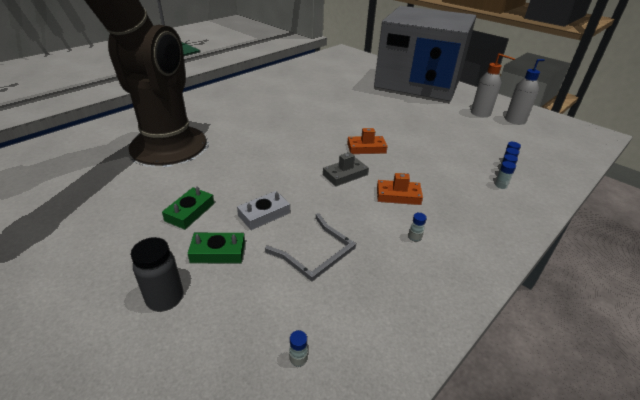

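View pics/side0.png

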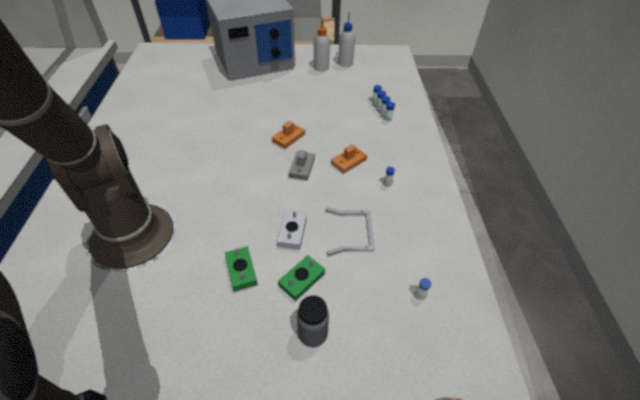

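View pics/wrist0.png

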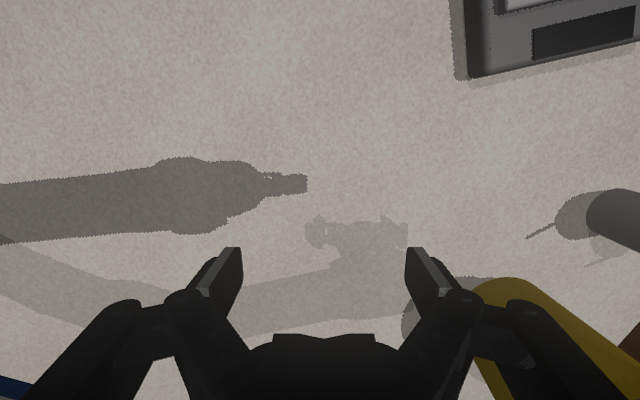

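The scene view shows the silver lower at px (264,208), the stop around (315,250), the grey upper at (345,168), the jar at (157,275), and the vials at (298,348) and (417,228). The green and orange look-alikes lie close by. Next I measure them from the depth data.

```bash
cat > h.py <<'E'
import numpy as np,cv2
def cloud(f):
    z=np.load(f);d=z['d'];K=z['K'];h,w=d.shape
    u,v=np.meshgrid(np.arange(w),np.arange(h))
    p=np.stack([(u-K[0,2])/K[0,0]*d,-(v-K[1,2])/K[1,1]*d,-d],-1)@z['rotation'].T+z['eye']
    p[d<=0]=np.nan
    return z['im'],p
def ray(f,uv,zp):
    z=np.load(f);K=z['K'];uv=np.asarray(uv,float).reshape(-1,2)
    c=np.stack([(uv[:,0]-K[0,2])/K[0,0],-(uv[:,1]-K[1,2])/K[1,1],-np.ones(len(uv))],-1)@z['rotation'].T
    return z['eye']+c*((zp-z['eye'][2])/c[:,2])[:,None]
def rect(p):
    c,s,a=cv2.minAreaRect(np.float32(p[:,:2]));b=cv2.boxPoints((c,s,a))
    return c,s,a
E
python3 - <<'E'
from h import *
roi={'side':{'lower':(270,205,312,252),'upper':(285,145,320,182),'stop':(322,202,380,260),'jar':(290,290,335,350),'va':(382,164,398,188),'vb':(414,275,434,302)},
'scene':{'lower':(233,188,295,228),'upper':(320,150,370,185),'stop':(262,212,358,280),'jar':(130,236,185,312),'va':(406,210,430,244),'vb':(286,328,312,366)}}
for n in roi:
  im,p=cloud(n+'0.npz')
  b=p[230:260,200:220] if n=='side' else p[300:330,220:260]
  print(n,'bench z',np.nanmedian(b[...,2]))
  for k,(a,c,e,f) in roi[n].items():
    q=p[c:f,a:e].reshape(-1,3);q=q[~np.isnan(q[:,0])]
    zr={'lower':(25,34),'upper':(20,29),'stop':(8,20),'jar':(100,140),'va':(50,72),'vb':(50,72)}[k]
    s=q[(q[:,2]>zr[0])&(q[:,2]<zr[1])]
    if k=='upper':
        t=q[q[:,2]>57]; print(' block',len(t),np.round(np.median(t,0),1) if len(t) else '', np.round(rect(t),2) if 0 else (rect(t) if len(t)>3 else ''))
    print(' ',k,len(s),'zmax',round(q[:,2].max(),1),rect(s) if len(s)>3 else '',np.round(s.mean(0),1) if len(s) else '')
E
python3 - <<'E'
import cv2
im=cv2.imread('pics/side0.png');cv2.imwrite('pics/side0z.png',cv2.resize(im[130:270,230:400],None,fx=4,fy=4,interpolation=cv2.INTER_CUBIC))
im=cv2.imread('pics/scene0.png');cv2.imwrite('pics/scene0z.png',cv2.resize(im[145:285,230:390],None,fx=4,fy=4,interpolation=cv2.INTER_CUBIC))
E
```

```text
side bench z 0.36641806213208383
  lower 611 zmax 54.7 ((453.48895263671875, 1.597412109375), (113.97318267822266, 64.86698913574219), 81.63101196289062) [453.5  -3.4  30.2]
 block 71 [477.4 270.4  63.8] ((476.14166259765625, 272.95513916015625), (37.541717529296875, 23.590927124023438), 79.1151351928711)
  upper 333 zmax 67.3 ((475.5472412109375, 273.1944274902344), (114.12865447998047, 65.53705596923828), 77.83065032958984) [476.5 262.7  24. ]
  stop 531 zmax 20.0 ((617.001220703125, 4.514915466308594), (167.5731201171875, 131.3226318359375), 89.69911193847656) [632.2  -1.1  14.3]
  jar 890 zmax 134.2 ((511.450927734375, -297.3422546386719), (64.8962173461914, 66.01007843017578), 49.05902862548828) [ 511.6 -301.6  124.7]
  va 71 zmax 68.8 ((752.3233032226562, 201.7016143798828), (25.24647331237793, 29.347627639770508), 6.743575096130371) [752.4 196.9  62.5]
  vb 129 zmax 69.5 ((785.4945068359375, -198.92459106445312), (26.98093605041504, 27.881633758544922), 81.21709442138672) [ 784.1 -200.    63.3]
scene bench z 0.03731065131125888
  lower 680 zmax 53.5 ((453.4815673828125, 3.2316
[... 248 characters left out ...]
5.7882385253906, 275.47296142578125), (111.26329803466797, 66.97596740722656), 77.41625213623047) [481.2 267.5  23.8]
  stop 960 zmax 31.7 ((581.4854125976562, 7.924041748046875), (203.2262725830078, 170.67657470703125), 0.1080123707652092) [6.259e+02 4.000e-01 1.390e+01]
  jar 1307 zmax 132.8 ((514.6959838867188, -293.47186279296875), (66.17781829833984, 66.1177749633789), 34.5158576965332) [ 522.4 -296.6  122.1]
  va 145 zmax 67.0 ((753.4033813476562, 201.5086669921875), (27.31928062438965, 27.94455337524414), 56.42338562011719) [755.4 198.4  61.7]
  vb 293 zmax 67.3 ((785.898193359375, -196.25579833984375), (25.65422821044922, 28.247995376586914), 46.57019805908203) [ 788.  -198.1   62.9]
```

View pics/side0z.png

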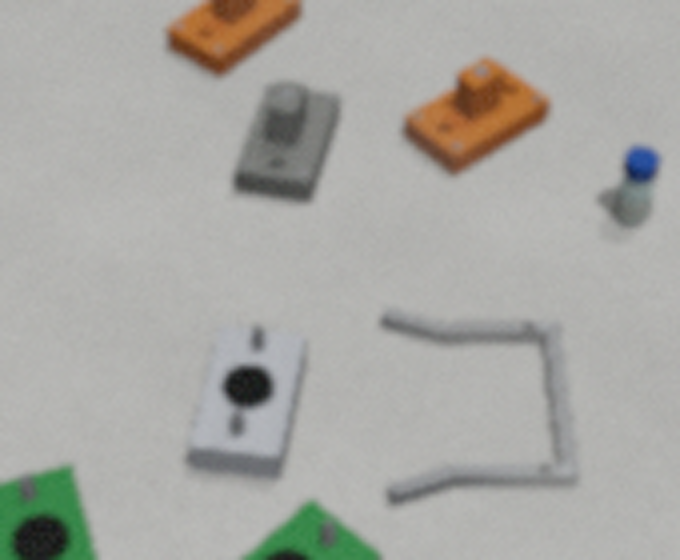

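View pics/scene0z.png

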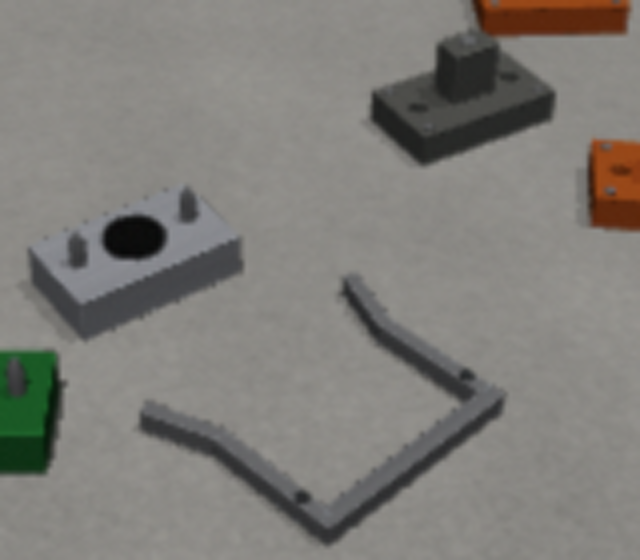

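```bash
python3 - <<'E'
from h import *
P=[]
for n,(a,c,e,f) in {'side':(322,202,380,260),'scene':(297,212,358,280)}.items():
    im,p=cloud(n+'0.npz');q=p[c:f,a:e].reshape(-1,3);q=q[~np.isnan(q[:,0])]
    s=q[(q[:,2]>11.5)&(q[:,2]<18)&(q[:,0]>520)];print(n)
    for nm,m in {'back':(s[:,0]>655)&(abs(s[:,1])<48),'left':(s[:,1]>45)&(s[:,0]>590)&(s[:,0]<645),'right':(s[:,1]<-45)&(s[:,0]>590)&(s[:,0]<645)}.items():
        t=s[m]
        if len(t)<6: print(nm,len(t));continue
        i=1 if nm=='back' else 0
        k=np.polyfit(t[:,i],t[:,1-i],1);res=t[:,1-i]-np.polyval(k,t[:,i])
        print(nm,len(t),'slope',k[0].round(3),'at',k.round(2),'res5/95',np.percentile(res,[3,97]).round(1),'z',t[:,2].mean().round(1))
E
```

```text
side
back 110 slope 0.006 at [1.0000e-02 6.7576e+02] res5/95 [-5.5  5.9] z 15.2
left 51 slope -0.023 at [-2.000e-02  8.344e+01] res5/95 [-5.3  5.8] z 14.9
right 70 slope 0.018 at [ 2.00e-02 -6.95e+01] res5/95 [-4.6  5.2] z 14.8
scene
back 217 slope -0.009 at [-1.000e-02  6.767e+02] res5/95 [-6.4  5.8] z 14.7
left 92 slope 0.006 at [1.000e-02 6.792e+01] res5/95 [-4.9  5.8] z 14.4
right 23 slope -0.333 at [ -0.33 157.  ] res5/95 [-4.3  4.4] z 14.3
```

The side zoom shows the lower at about zoom px (247,400), and the stop is nearly square to the world. My estimates:

| Object | Position (mm) | Yaw |
|---|---|---|
| lower | (453.5, 2.5) | -8.4° |
| stop | (639, 6) | 0° |
| upper | (476, 274) | -12.4° |

I'll push the rear face with two spread fingers, starting by turning and moving across at height.

>>> servo_tool(
  moves="0 0 0 7.1 60; 0 0 0 7.1 60; 0 0 0 7.1 60; 0 0 0 7.1 60; 0 0 0 2 60; -25 0 3 0 60; -30 0 3.5 0 60; -30 0 3.5 0 60; -30 0 3.5 0 60; -30 0 3.5 0 60",
)

```text
time: 0.98
tcp_pos: [272.1, -437.1, 231.0]
eef_rot: [[-0.146, -0.0, 0.989], [-0.989, 0.0, -0.146], [-0.0, -1.0, -0.0]]
ft_force: [-0.1, -0.5, 0.1]
gripper_width: 60.2
```

>>> servo_tool(
  moves="-30 0 3.5 0 60; -30 0 3.5 0 60; -30 0 3.5 0 60; -30 0 3.5 0 60; -30 0 3.5 0 60; -30 0 3.5 0 60; -30 0 3.5 0 60; -30 0 3.5 0 60; -30 0 3.5 0 60; -30 0 3.5 0 60",
)

```text
time: 1.82
tcp_pos: [350.5, -145.5, 231.3]
eef_rot: [[-0.146, 0.0, 0.989], [-0.989, -0.0, -0.146], [0.0, -1.0, 0.0]]
ft_force: [1.4, 0.6, -0.5]
gripper_width: 59.9
```

>>> servo_tool(
  moves="-30 0 3.5 0 60; -30 0 3.5 0 60; -30 0 3.5 0 60; -30 0 3.5 0 60; -30 0 3.5 0 60; -10 0 0 0 60; 0 0 0 0 60",
)

```text
time: 2.4
tcp_pos: [391.5, 11.5, 231.3]
eef_rot: [[-0.142, 0.0, 0.99], [-0.99, 0.001, -0.142], [-0.001, -1.0, 0.0]]
ft_force: [0.3, -0.8, -0.1]
gripper_width: 60.0
```

```bash
cat > st.py <<'E'
from station import r
import numpy as np,sys,cv2
s=r.get_state();R=s['eef_rot']
print('t',round(s['time'],2),'tcp',np.round(s['tcp_pos'],1),'yaw',round(np.degrees(np.arctan2(R[1,2],R[0,2])),2),'f',np.round(s['ft_force'],1),'w',round(s['gripper_width'],1),'J',np.round(s['joints'],2),'tilt',np.round(R[:2,1],3))
for a in sys.argv[2:]:
    p=r.camera_params(a);im,d=r.get_image(a);cv2.imwrite(f'pics/{a}{sys.argv[1]}.png',im[...,::-1]);np.savez(f'{a}{sys.argv[1]}.npz',im=im,d=d,**p)
E
python3 st.py 1 wrist
```

```text
t 2.4 tcp [391.5  11.5 231.3] yaw -8.14 f [ 0.3 -0.8 -0.1] w 60.0 J [ 0.31  0.03 -0.46  2.09  0.02  1.02 -1.88] tilt [0.    0.001]
```

View pics/wrist1.png

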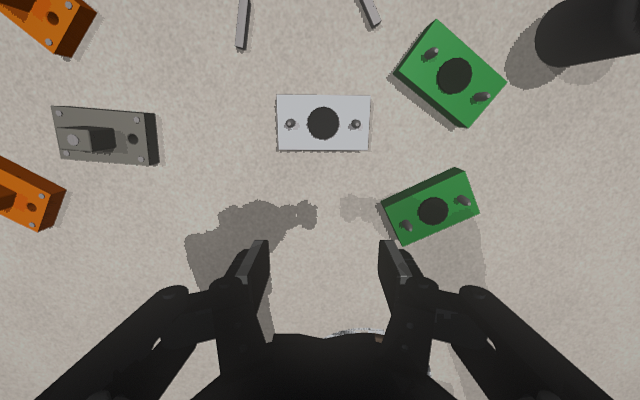

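```bash
python3 - <<'E'
from h import *
im,p=cloud('wrist1.npz')
print(np.nanmedian(p[10:40,20:80,2]))
q=p.reshape(-1,3);q=q[~np.isnan(q[:,0])]
m=(q[:,2]>25)&(q[:,2]<34)&(q[:,0]>400)&(abs(q[:,1])<75)&(q[:,0]<520)
print(rect(q[m]))
for nm,f in {'back':lambda s:(s[:,0]>655)&(s[:,0]<700)&(abs(s[:,1])<48),'left':lambda s:(s[:,1]>50)&(s[:,1]<90)&(s[:,0]>605)&(s[:,0]<645),'right':lambda s:(s[:,1]<-45)&(s[:,1]>-80)&(s[:,0]>605)&(s[:,0]<645)}.items():
    s=q[(q[:,2]>12.5)&(q[:,2]<20)];t=s[f(s)]
    if len(t)<9:print(nm,len(t));continue
    i=1 if nm=='back' else 0
    k=np.polyfit(t[:,i],t[:,1-i],1);res=t[:,1-i]-np.polyval(k,t[:,i]);print(nm,len(t),k.round(3),np.percentile(res,[2,98]).round(1),t.mean(0).round(1))
E
```

```text
24.218901841913606
((452.29205322265625, 2.8359909057617188), (110.21370697021484, 64.10111999511719), 81.34436798095703)
back 0
left 0
right 0
```

The wrist view shows the lower squared to the tool at (323,123). One green block has its near corner at about (385,210), beside the right finger, so I check the clearance.

```bash
python3 - <<'E'
from h import *
im,p=cloud('wrist1.npz')
h=cv2.cvtColor(im,cv2.COLOR_RGB2HSV);m=cv2.inRange(h,(45,90,40),(80,255,255))
n,l,s,c=cv2.connectedComponentsWithStats(m)
for i in range(1,n):
    if s[i,4]>500:
        q=p[l==i];q=q[q[:,2]>22];print(c[i],np.round(cv2.boxPoints(cv2.minAreaRect(np.float32(q[:,:2]))),0).tolist())
E
```

```text
[450.85968723  73.56472632] [[422.0, -168.0], [468.0, -213.0], [544.0, -133.0], [497.0, -89.0]]
[432.03504673 207.97963952] [[276.0, -81.0], [311.0, -185.0], [371.0, -165.0], [336.0, -60.0]]
```

Both are clear, so I descend.

>>> servo_tool(
  moves="0 30 0 0 60; 0 35 0 0 60; 0 35 0 0 60; 0 35 0 0 60; 0 35 0 0 60; 0 25 0 0 60; 0 15 0 0 60; 0 7 0 0 60; 0 0 0 0 60",
)

```text
time: 3.2
tcp_pos: [390.2, 7.8, 13.1]
eef_rot: [[-0.147, -0.003, 0.989], [-0.989, -0.001, -0.147], [0.001, -1.0, -0.003]]
ft_force: [-0.9, -0.1, -0.1]
gripper_width: 59.8
```

>>> servo_tool(
  moves="0 0 8 0 60; 0 0 6 0 60; 0 0 5 0 60; 0 0 5 0 60; 0 0 5 0 60; 0 0 5 0 60",
)

```text
time: 3.7
tcp_pos: [423.6, 3.4, 14.8]
eef_rot: [[-0.146, -0.003, 0.989], [-0.989, -0.001, -0.146], [0.001, -1.0, -0.003]]
ft_force: [-7.7, 0.6, 6.9]
gripper_width: 59.7
```

```bash
python3 st.py 2 wrist side
```

```text
t 3.7 tcp [423.6   3.4  14.8] yaw -8.42 f [-7.7  0.6  6.9] w 59.7 J [ 0.18  0.45 -0.36  2.24  0.32  0.51 -2.15] tilt [-0.003 -0.001]
```

View pics/wrist2.png

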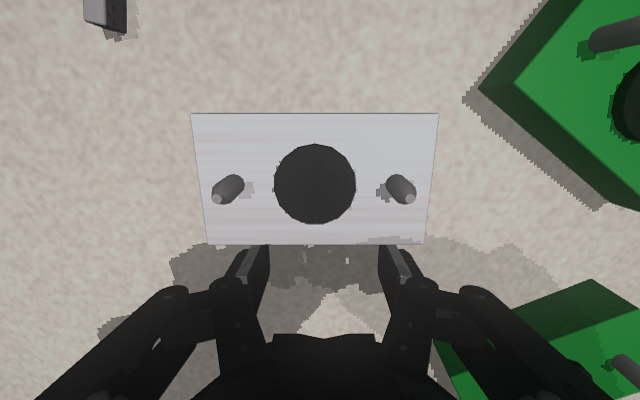

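The wrist view shows both pads against the rear face, with the lower centred at (315,183). Next I measure the offset between the tool and the lower.

```bash
cat > low.py <<'E'
from h import *
import sys
n=sys.argv[1];x=float(sys.argv[2]);y=float(sys.argv[3])
im,p=cloud(n)
q=p.reshape(-1,3);q=q[~np.isnan(q[:,0])]
m=(q[:,2]>24)&(q[:,2]<36)&(abs(q[:,0]-x)<70)&(abs(q[:,1]-y)<75)
h=cv2.cvtColor(im,cv2.COLOR_RGB2HSV).reshape(-1,3)[~np.isnan(p.reshape(-1,3)[:,0])]
m&=(h[:,2]>90)&(h[:,1]<60)
g=np.median(q[m],0);print(rect(q[m]),g.round(1),m.sum())
E
python3 low.py wrist2.npz 466 -2; python3 low.py side2.npz 466 -2
```

```text
((464.1463317871094, 0.93951416015625), (110.72116088867188, 68.59213256835938), 81.66248321533203) [473.6  -0.5  30.8] 24213
((466.7505798339844, -0.9086074829101562), (114.48072052001953, 67.96565246582031), 81.56143188476562) [468.6 -12.6  30.5] 615
```

>>> servo_tool(
  moves="-1.2 0 8 -0.84 60; -1.1 0 8 -0.84 60; -0.9 0 8 -0.84 60; -0.8 0 8 -0.84 60; -0.7 0 8 -0.84 60; -0.6 0 8 -0.84 60; -0.5 0 8 -0.84 60; -0.3 0 8 -0.84 60; -0.2 0 8 -0.84 60; -0.1 0 8 -0.84 60",
)

```text
time: 4.63
tcp_pos: [504.7, 3.4, 14.4]
eef_rot: [[0.001, -0.002, 1.0], [-1.0, -0.001, 0.001], [0.001, -1.0, -0.002]]
ft_force: [-6.8, -0.2, 6.6]
gripper_width: 60.0
```

```bash
python3 st.py 3 wrist side scene; python3 low.py wrist3.npz 545 3; python3 low.py side3.npz 545 3;python3 low.py scene3.npz 545 3
python3 - <<'E'
from h import *
for n in ['wrist3','scene3','side3']:
  im,p=cloud(n+'.npz');q=p.reshape(-1,3);q=q[~np.isnan(q[:,0])]
  s=q[(q[:,2]>11.5)&(q[:,2]<18.5)]
  for nm,m in {'back':(s[:,0]>655)&(s[:,0]<700)&(abs(s[:,1])<48),'left':(s[:,1]>50)&(s[:,1]<90)&(s[:,0]>605)&(s[:,0]<645),'right':(s[:,1]<-45)&(s[:,1]>-80)&(s[:,0]>605)&(s[:,0]<645)}.items():
    t=s[m]
    if len(t)<9:print(nm,len(t));continue
    i=1 if nm=='back' else 0
    k=np.polyfit(t[:,i],t[:,1-i],1);res=t[:,1-i]-np.polyval(k,t[:,i]);print(n,nm,len(t),'slope',k[0].round(3),np.percentile(res,[2,98]).round(1),t.mean(0).round(1))
E
```

```text
t 4.63 tcp [504.7   3.4  14.4] yaw 0.05 f [-6.8 -0.2  6.6] w 60.0 J [ 0.2   0.55 -0.39  2.05  0.35  0.61 -2.  ] tilt [-0.002 -0.001]
((545.8787841796875, 6.779758453369141), (110.27893829345703, 67.66946411132812), 89.81407928466797) [555.3   6.3  30.8] 24263
((549.92333984375, 5.940971374511719), (114.34059143066406, 66.34634399414062), 88.11679077148438) [554.3  -9.1  30.5] 560
((550.525146484375, 7.112453460693359), (112.51480102539062, 67.47886657714844), 88.32454681396484) [557.4  -2.5  30. ] 718
back 0
wrist3 left 1394 slope -0.0 [-4.4  5.4] [616.1  71.3  15.3]
wrist3 right 1371 slope 0.009 [-5.4  4.4] [616.3 -55.8  15.3]
scene3 back 224 slope -0.009 [-6.7  5.7] [677.   -1.7  14.8]
scene3 left 64 slope 0.062 [-5.3  5.7] [624.2  71.8  14.5]
scene3 right 82 slope 0.011 [-4.8  5.9] [625.4 -57.1  14.6]
side3 back 113 slope -0.003 [-5.7  6. ] [ 6.758e+02 -4.000e-01  1.540e+01]
side3 left 36 slope -0.049 [-5.1  5.4] [625.3  69.4  14.7]
side3 right 57 slope -0.0 [-5.   6.1] [626.  -58.8  15. ]
```

View pics/wrist3.png

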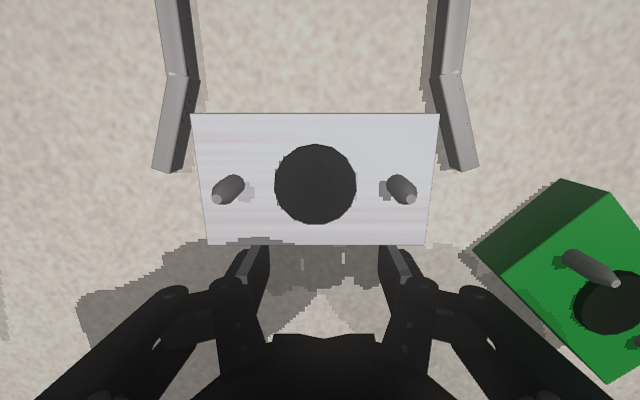

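The wrist view shows the block at (315,180), square and centred between the lead-ins, whose inner tips are at (185,170) and (455,165). I push on.

>>> servo_tool(
  moves="-0.5 0 8 0 60; 0 0 9 0 60; 0 0 9 0 60; 0 0 9 0 60; 0 0 9 0 60; 0 0 9 0 60; 0 0 9 0 60; 0 0 7 0 60; 0 0 5 0 60; 0 0 4 0 60",
)

```text
time: 5.62
tcp_pos: [583.2, 4.2, 14.2]
eef_rot: [[-0.0, -0.001, 1.0], [-1.0, -0.0, -0.0], [0.0, -1.0, -0.001]]
ft_force: [-6.5, -0.1, 4.1]
gripper_width: 60.1
```

>>> servo_tool(
  moves="0 0 3 0 60; 0 0 3 0 60; 0 0 3 0 60; 0 0 2 0 60",
)

```text
time: 5.95
tcp_pos: [594.0, 4.2, 14.2]
eef_rot: [[-0.0, -0.001, 1.0], [-1.0, -0.0, -0.0], [0.0, -1.0, -0.001]]
ft_force: [-4.9, 0.2, 2.1]
gripper_width: 60.1
```

>>> servo_tool(
  moves="0 0 2 0 60; 0 0 2 0 60",
)

```text
time: 6.12
tcp_pos: [595.0, 4.2, 14.0]
eef_rot: [[0.0, -0.007, 1.0], [-1.0, -0.001, 0.0], [0.001, -1.0, -0.007]]
ft_force: [-19.5, -0.1, 17.0]
gripper_width: 60.3
```

>>> servo_tool(
  moves="0 0 2 0 60; 0 0 2 0 60",
)

```text
time: 6.28
tcp_pos: [595.2, 4.1, 13.7]
eef_rot: [[0.001, -0.014, 1.0], [-1.0, -0.002, 0.001], [0.002, -1.0, -0.014]]
ft_force: [-28.7, -0.6, 18.2]
gripper_width: 59.6
```

The force rises and the motion stops, so the block is home. I back off and look.

>>> servo_tool(
  moves="0 0 -4 0 60; 0 0 -8 0 60; 0 0 -15 0 60; 0 0 -10 0 60; 0 -20 0 0 60; 0 -35 0 0 60; 0 -35 0 0 60; 0 -35 0 0 60; 0 0 0 0 60",
)

```text
time: 7.03
tcp_pos: [569.8, 4.9, 146.5]
eef_rot: [[-0.0, 0.013, 1.0], [-1.0, 0.0, -0.0], [-0.0, -1.0, 0.013]]
ft_force: [2.0, 0.6, 1.1]
gripper_width: 59.9
```

```bash
python3 st.py 4 wrist side scene; python3 low.py wrist4.npz 638 7; python3 low.py side4.npz 638 7;python3 low.py scene4.npz 638 7
python3 - <<'E'
from h import *
for n in ['wrist4','scene4','side4']:
  im,p=cloud(n+'.npz');q=p.reshape(-1,3);q=q[~np.isnan(q[:,0])]
  s=q[(q[:,2]>11.5)&(q[:,2]<18.5)]
  for nm,m in {'back':(s[:,0]>655)&(s[:,0]<700)&(abs(s[:,1])<48),'left':(s[:,1]>50)&(s[:,1]<90)&(s[:,0]>605)&(s[:,0]<645),'right':(s[:,1]<-45)&(s[:,1]>-80)&(s[:,0]>605)&(s[:,0]<645)}.items():
    t=s[m]
    if len(t)<9:print(nm,len(t));continue
    i=1 if nm=='back' else 0
    k=np.polyfit(t[:,i],t[:,1-i],1);res=t[:,1-i]-np.polyval(k,t[:,i]);print(n,nm,len(t),'slope',k[0].round(3),np.percentile(res,[2,98]).round(1),t.mean(0).round(1))
E
```

```text
t 7.03 tcp [569.8   4.9 146.5] yaw -0.02 f [2.  0.6 1.1] w 59.9 J [ 0.26  0.44 -0.46  1.81  0.24  0.93 -1.88] tilt [0.013 0.   ]
((637.4829711914062, 7.235149383544922), (63.864280700683594, 110.01883697509766), 0.6003352999687195) [641.3   6.7  30.8] 7203
((638.0986938476562, 5.7037506103515625), (112.09812927246094, 64.54365539550781), 89.98656463623047) [636.2  -2.2  30.6] 650
((637.8463134765625, 7.647769927978516), (65.65708923339844, 111.88661193847656), 0.2851548194885254) [644.6  -1.9  29.9] 854
wrist4 back 1326 slope -0.009 [-5.1  5.2] [ 6.762e+02 -3.000e-01  1.570e+01]
wrist4 left 476 slope 0.008 [-4.6  5.1] [625.4  71.7  15.6]
wrist4 right 473 slope 0.011 [-5.   4.6] [625.6 -56.2  15.6]
scene4 back 275 slope 0.022 [-10.5   7.7] [675.2  -3.6  14.9]
scene4 left 10 slope 0.018 [-2.2  2.3] [629.6  76.5  14.8]
scene4 right 106 slope 0.007 [-7.   8.5] [625.4 -54.6  14.7]
side4 back 87 slope 0.031 [-11.8   5.9] [676.7  -5.9  15.4]
left 0
side4 right 70 slope 0.012 [-7.7  8.6] [623.7 -55.8  15.3]
```

View pics/wrist4.png

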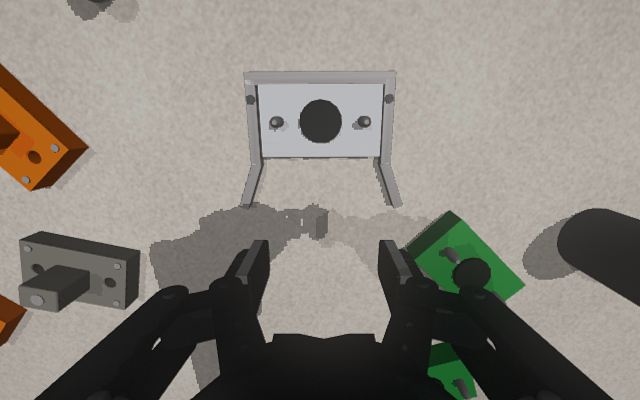

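The wrist view shows the lower seated, with its face at (320,120) flush under the back bar at row 80. The upper is at (80,270). Next I refine the upper pose and the dowel tips.

```bash
cat > up.py <<'E'
from h import *
import sys
im,p=cloud(sys.argv[1]);x,y=map(float,sys.argv[2:4])
q=p.reshape(-1,3);q=q[~np.isnan(q[:,0])]
m=(abs(q[:,0]-x)<70)&(abs(q[:,1]-y)<70)
t=q[m&(q[:,2]>20)&(q[:,2]<28.5)];print('plate',rect(t),len(t))
t=q[m&(q[:,2]>61)&(q[:,2]<70)];
if len(t): print('block',rect(t),len(t))
im,p=cloud(sys.argv[1]);q=p.reshape(-1,3)
if len(sys.argv)>4:
  for s in (45,-31):
    m=(abs(q[:,0]-638)<25)&(abs(q[:,1]-s)<20)&(q[:,2]>47)&(q[:,2]<58);t=q[m];print('dowel',t.mean(0).round(1),np.median(t,0).round(1),len(t), t[np.argmax(t[:,2])].round(1))
E
for n in wrist4 side4 scene4 wrist1; do echo $n; python3 up.py $n.npz 476 274 d; done
```

```text
wrist4
plate ((475.3218078613281, 275.32684326171875), (112.03455352783203, 66.53827667236328), 77.32305145263672) 4003
block ((475.6827392578125, 275.3359375), (37.489967346191406, 24.938661575317383), 77.87870025634766) 959
dowel [637.3  44.6  50.8] [637.5  44.4  50.8] 87 [636.8  44.8  55.3]
dowel [637.8 -30.2  50.6] [637.7 -30.2  50.5] 91 [637.7 -30.3  54.8]
side4
plate ((475.7915344238281, 274.905029296875), (116.79693603515625, 65.57195281982422), 77.53982543945312) 331
block ((476.1897888183594, 272.442626953125), (39.80131912231445, 24.502952575683594), 77.18895721435547) 60
dowel [637.5  42.6  50.6] [636.9  42.   51.4] 6 [638.1  40.3  53.3]
dowel [638.  -34.7  51.1] [638.  -34.5  51.2] 8 [637.7 -32.7  55.2]
scene4
plate ((476.7983703613281, 275.44158935546875), (112.3883285522461, 67.505615234375), 76.69065856933594) 433
block ((476.2749328613281, 275.47845458984375), (37.43854904174805, 26.803014755249023), 79.14567565917969) 72
dowel [638.6  44.4  49.9] [638.9  44.4  49.5] 12 [638.6  43.   53.4]
dowel [639.2 -31.1  50.4] [639.6 -31.   50.1] 13 [640.1 -33.6  55.6]
wrist1
pla
[... 272 characters left out ...]
s(q[:,0]-638)<25)&(abs(q[:,1]-s)<20)&(q[:,2]>47)&(q[:,2]<58);t=q[m];print('dowel',t.mean(0).round(1),np.median(t,0).round(1),len(t), t[np.argmax(t[:,2])].round(1))
  ret = um.true_divide(
  return _methods._mean(a, axis=axis, dtype=dtype,
Traceback (most recent call last):
  File "up.py", line 12, in <module>
    m=(abs(q[:,0]-638)<25)&(abs(q[:,1]-s)<20)&(q[:,2]>47)&(q[:,2]<58);t=q[m];print('dowel',t.mean(0).round(1),np.median(t,0).round(1),len(t), t[np.argmax(t[:,2])].round(1))
                                                                                                                                                ~~~~~~~~~^^^^^^^^
ValueError: attempt to get argmax of an empty sequence
```

>>> servo_tool(
  moves="0 0 0 6.3 60; 0 0 0 6.3 60; -28 0 -17.5 0 60; -35 0 -21.7 0 60; -35 0 -21.7 0 60; -35 0 -21.7 0 60; -35 0 -21.7 0 60; -35 0 -21.7 0 60; -28 0 -17.5 0 60; -12.4 0 -7.5 0 60",
)

```text
time: 8.02
tcp_pos: [467.7, 279.8, 137.9]
eef_rot: [[-0.213, -0.002, 0.977], [-0.977, 0.002, -0.213], [-0.001, -1.0, -0.003]]
ft_force: [-0.2, 0.1, 0.7]
gripper_width: 59.8
```

>>> servo_tool(
  moves="0 0 0 0 60; 0 0 0 0 60",
)

```text
time: 8.18
tcp_pos: [470.0, 275.0, 137.8]
eef_rot: [[-0.216, -0.002, 0.976], [-0.976, -0.001, -0.216], [0.001, -1.0, -0.002]]
ft_force: [-0.1, -0.7, -0.6]
gripper_width: 59.9
```

```bash
python3 st.py 5 wrist;  python3 up.py wrist5.npz 476 274
```

```text
t 8.18 tcp [470.  275.  137.8] yaw -12.48 f [-0.1 -0.7 -0.6] w 59.9 J [-0.24  0.42 -0.48  1.87  0.24  0.91 -2.63] tilt [-0.002 -0.001]
plate ((475.3356018066406, 275.77911376953125), (110.30980682373047, 64.61273193359375), 77.52371978759766) 5741
block ((475.4145202636719, 275.484375), (35.43613815307617, 24.453166961669922), 76.41983032226562) 1244
```

View pics/wrist5.png

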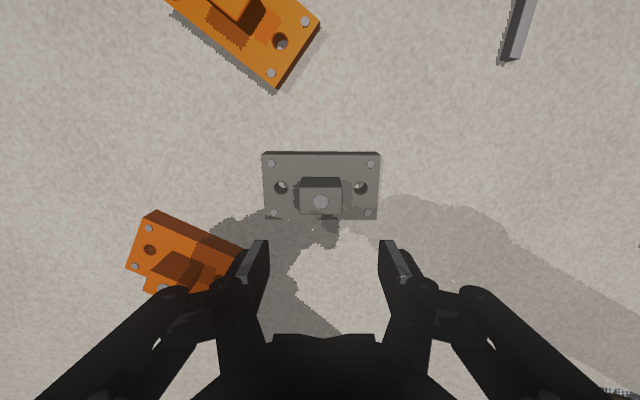

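The wrist view shows the upper at (320,185), square to the tool. An orange look-alike sits at (190,250), so I check that its tall block is clear.

```bash
python3 - <<'E'
from h import *
im,p=cloud('wrist4.npz')
for n in ['wrist4','wrist5','wrist1','scene4']:
  im,p=cloud(n+'.npz')
  h=cv2.cvtColor(im,cv2.COLOR_RGB2HSV);m=cv2.inRange(h,(3,150,60),(22,255,255))>0
  q=p[m]
  q=q[(q[:,1]>250)&(q[:,1]<600)&(q[:,0]<800)]
  for a in (q[q[:,0]<500],q[q[:,0]>500]):
    t=a[(a[:,2]>55)&(a[:,2]<70)];b=a[(a[:,2]>18)&(a[:,2]<28)]
    for z in (t,b):
      if len(z)>8: print(n,len(z),cv2.boxPoints(cv2.minAreaRect(np.float32(z[:,:2]))).round(0).tolist())
E
```

```text
wrist4 174 [[383.0, 377.0], [418.0, 367.0], [422.0, 380.0], [387.0, 391.0]]
wrist4 3887 [[570.0, 295.0], [612.0, 244.0], [673.0, 296.0], [631.0, 346.0]]
wrist5 696 [[405.0, 424.0], [423.0, 409.0], [446.0, 438.0], [428.0, 453.0]]
wrist5 3537 [[372.0, 420.0], [423.0, 378.0], [485.0, 453.0], [435.0, 495.0]]
wrist5 671 [[610.0, 291.0], [625.0, 288.0], [631.0, 320.0], [616.0, 323.0]]
wrist5 5617 [[571.0, 295.0], [611.0, 246.0], [692.0, 314.0], [651.0, 363.0]]
wrist1 1979 [[363.0, 409.0], [413.0, 367.0], [458.0, 421.0], [408.0, 463.0]]
wrist1 2261 [[569.0, 294.0], [610.0, 245.0], [663.0, 289.0], [621.0, 338.0]]
scene4 59 [[406.0, 423.0], [426.0, 409.0], [445.0, 435.0], [425.0, 450.0]]
scene4 339 [[366.0, 406.0], [420.0, 365.0], [487.0, 452.0], [433.0, 493.0]]
scene4 94 [[612.0, 305.0], [630.0, 283.0], [656.0, 303.0], [638.0, 325.0]]
scene4 533 [[570.0, 297.0], [613.0, 244.0], [698.0, 313.0], [654.0, 366.0]]
```

>>> servo_tool(
  moves="-1.7 20 5.1 0 60; 0 25 0 0 60; 0 25 0 0 60; 0 20 0 0 60; 0 12 0 0 60; 0 7 0 0 60; 0 0 0 0 60; 0 0 0 0 60",
)

```text
time: 8.9
tcp_pos: [476.9, 274.9, 30.6]
eef_rot: [[-0.219, 0.0, 0.976], [-0.976, -0.0, -0.219], [-0.0, -1.0, 0.0]]
ft_force: [-0.3, 0.3, 0.6]
gripper_width: 60.2
```

```bash
python3 st.py 6 wrist
```

```text
t 8.9 tcp [476.9 274.9  30.6] yaw -12.66 f [-0.3  0.3  0.6] w 60.2 J [-0.29  0.58 -0.42  1.93  0.35  0.7  -2.71] tilt [ 0. -0.]
```

View pics/wrist6.png

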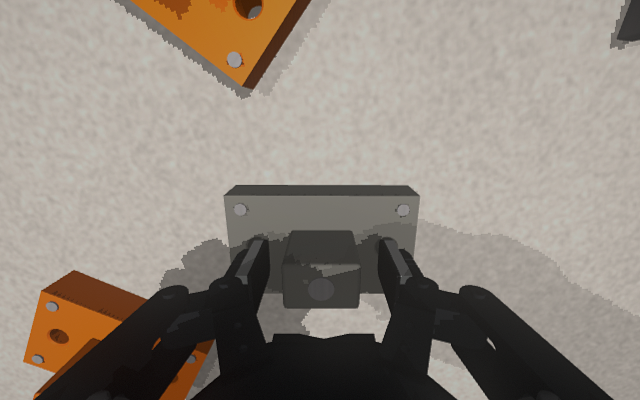

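The fingers straddle the gripping block at (320,270). I go 2 mm lower, 1.5 mm back, and close.

>>> servo_tool(
  moves="0 2 -1.5 0 60; 0 1 0 0 45; 0 0 0 0 30; 0 0 0 0 20; 0 0 0 0 20; 0 0 0 0 20; 0 0 0 0 20; 0 0 0 0 20",
)

```text
time: 9.62
tcp_pos: [475.2, 275.9, 28.0]
eef_rot: [[-0.218, 0.001, 0.976], [-0.976, 0.0, -0.218], [-0.001, -1.0, 0.001]]
ft_force: [-1.9, -0.3, 6.4]
gripper_width: 35.7
```

>>> servo_tool(
  moves="0 -5 0 0 20; 0 -15 0 0 20; 0 -25 0 0 20; 0 -25 0 0 20; 0 -15 0 0 20; 0 0 0 0 20; 0 0 0 0 20",
)

```text
time: 10.2
tcp_pos: [475.1, 275.4, 112.5]
eef_rot: [[-0.219, 0.001, 0.976], [-0.976, 0.0, -0.219], [-0.0, -1.0, 0.001]]
ft_force: [0.3, -0.6, -3.3]
gripper_width: 35.5
```

```bash
python3 st.py 7 wrist scene
```

```text
t 10.2 tcp [475.1 275.4 112.5] yaw -12.63 f [ 0.3 -0.6 -3.3] w 35.5 J [-0.25  0.46 -0.47  1.88  0.27  0.86 -2.65] tilt [0.001 0.   ]
```

View pics/wrist7.png

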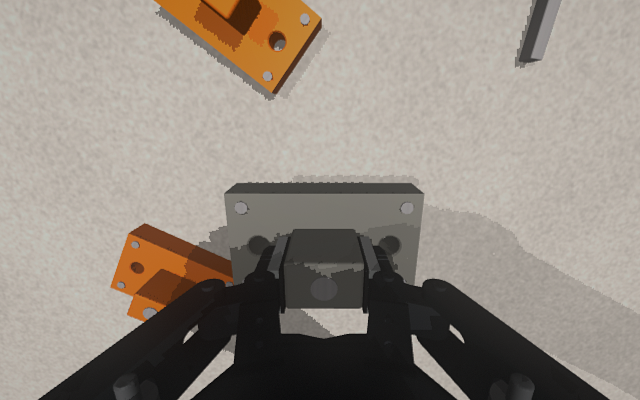

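View pics/scene7.png

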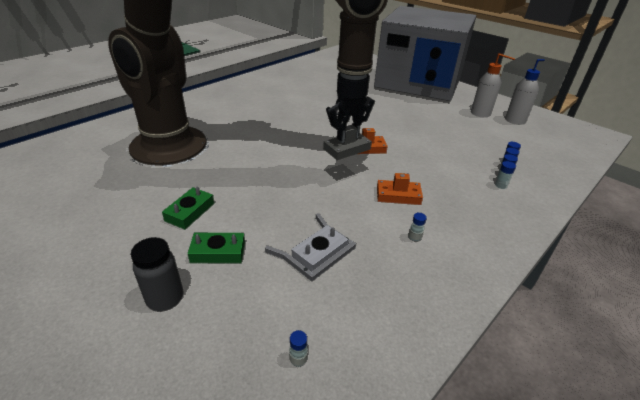

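The upper is held and lifted: in the wrist view the plate is at (322,240) and square, and in the scene view at (347,145). I measure where it sits in the hand.

```bash
cat > hand.py <<'E'
from h import *
from station import r
import sys
n=sys.argv[1]
im,p=cloud(n+'.npz');s=r.get_state();R=s['eef_rot'];t=s['tcp_pos']
q=(p.reshape(-1,3)-t)@R   # tool coords
U,V=np.meshgrid(np.arange(640),np.arange(400));u=U.ravel();v=V.ravel()
m=(u>225)&(u<424)&(v>193)&(v<228)&~np.isnan(q[:,0])
a=q[m];a=a[(abs(a[:,1]-4)<7)]
k=np.c_[a[:,0],a[:,2],np.ones(len(a))];c=np.linalg.lstsq(k,a[:,1],rcond=None)[0]
print('plate plane y=',c.round(4),'x range',np.percentile(a[:,0],[.5,99.5]).round(1),'z range',np.percentile(a[:,2],[.5,99.5]).round(1),len(a))
# front edge line, side edges
e=[];l=[];g=[]
for col in range(240,410,5):
    mm=(u==col)&(v>150)&(v<235)&(abs(q[:,1]-c@np.array([0,0,1]))<2.0)
    if mm.sum(): e.append((q[mm][:,0].mean(),q[mm][:,2].max()))
e=np.array(e);kk=np.polyfit(e[:,0],e[:,1],1);print('front edge: slope deg',np.degrees(np.arctan(kk[0])).round(2),'z at x=0',kk[1].round(2),'-> centre z',(kk[1]-32).round(2))
for row in range(196,226,3):
    mm=(v==row)&(u>215)&(u<435)&(abs(q[:,1]-c[2])<2.5)
    if mm.sum(): l.append(q[mm][:,0].min());g.append(q[mm][:,0].max())
print('left/right',np.median(l).round(1),np.median(g).round(1),'centre x',(np.median(l)+np.median(g)).round(2)/2)
E
python3 hand.py wrist7
```

```text
plate plane y= [ 1.2000e-03 -5.6000e-03  1.7478e+00] x range [-54.3  54.3] z range [13. 33.] 6652
front edge: slope deg 0.04 z at x=0 33.17 -> centre z 1.17
left/right -55.0 54.6 centre x -0.205
```

>>> servo_tool(
  moves="0 -8 0 -6.5 20; 0 -8 0 -6.4 20; 20 0 12 0 20; 32 0 19 0 20; 35 0 20.8 0 20; 35 0 20.8 0 20; 35 0 20.8 0 20; 35 0 20.8 0 20; 35 0 20.8 0 20; 24 0 14.3 0 20",
)

```text
time: 11.13
tcp_pos: [626.1, 20.2, 126.0]
eef_rot: [[0.002, -0.002, 1.0], [-1.0, -0.002, 0.002], [0.002, -1.0, -0.002]]
ft_force: [0.9, 0.1, -2.9]
gripper_width: 35.4
```

>>> servo_tool(
  moves="12 0 7 0 20; 5 0 3 0 20; 0 0 0 0 20; 0 0 0 0 20; 0 0 0 0 20",
)

```text
time: 11.55
tcp_pos: [634.5, 11.1, 128.0]
eef_rot: [[0.008, -0.001, 1.0], [-1.0, 0.001, 0.008], [-0.001, -1.0, -0.001]]
ft_force: [0.5, 0.3, -2.5]
gripper_width: 35.3
```

```bash
python3 st.py 8 wrist side scene; python3 hand.py wrist8;  for n in side8 scene8; do python3 low.py $n.npz 638 7; done
```

```text
t 11.55 tcp [634.5  11.1 128. ] yaw 0.47 f [ 0.5  0.3 -2.5] w 35.3 J [ 0.23  0.57 -0.46  1.65  0.29  0.99 -1.89] tilt [-0.001  0.001]
plate plane y= [ 3.0000e-04 -1.7000e-03  3.8231e+00] x range [-54.5  54.1] z range [11.6 31.6] 6642
front edge: slope deg 0.12 z at x=0 31.78 -> centre z -0.22
left/right -55.1 54.3 centre x -0.375
((638.1475219726562, 5.231281280517578), (64.32396697998047, 111.2610092163086), 0.18201270699501038) [633.6 -22.5  30.4] 405
((637.9942016601562, 7.221683502197266), (65.66698455810547, 110.37092590332031), 0.16735844314098358) [656.9 -20.7  29.9] 523
```

View pics/wrist8.png

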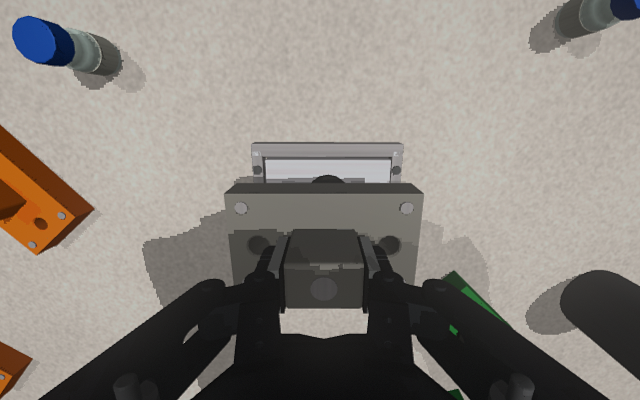

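View pics/scene8.png

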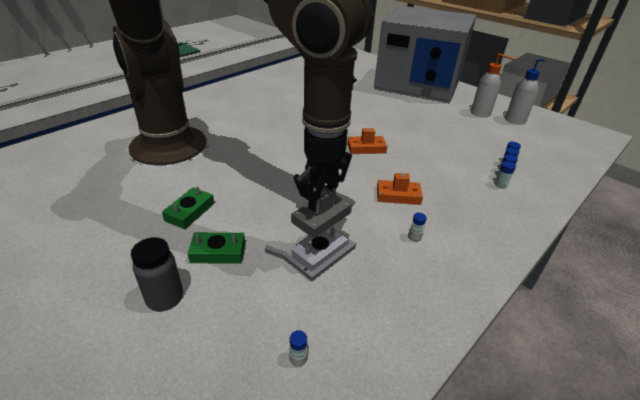

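The wrist view shows the upper plate at (322,240) over the seated lower, whose front strip is visible at (328,170). I compare the two directly in the same view.

```bash
cat > rel.py <<'E'
from h import *
from station import r
import sys
im,p=cloud(sys.argv[1]+'.npz');s=r.get_state();R=s['eef_rot'];t=s['tcp_pos']
q=(p-t)@R;z=p[...,2]
U,V=np.meshgrid(np.arange(640),np.arange(400))
m=(z>26)&(z<35)&(U>240)&(U<420)&(V<200)&(V>100)
a=q[m];e=[]
for c in range(270,385,5):
    mm=m&(U==c)
    if mm.sum(): e.append((q[mm][:,0].mean(),q[mm][:,2].max()))
e=np.array(e);k=np.polyfit(e[:,0],e[:,1],1);print('lower z',np.median(p[m][:,2]).round(1),'front slope deg',np.degrees(k[0]).round(2),'centre z at x=0',(k[1]-32).round(2))
l=[];g=[]
for rr in range(100,200):
    mm=m&(V==rr)
    if mm.sum()>60:l.append(q[mm][:,0].min());g.append(q[mm][:,0].max())
print('lr',np.round(l,1),np.round(g,1))
E
python3 rel.py wrist8
python3 - <<'E'
import cv2
im=cv2.imread('pics/side8.png');cv2.imwrite('pics/side8z.png',cv2.resize(im[150:270,280:440],None,fx=4,fy=4,interpolation=cv2.INTER_CUBIC))
E
```

```text
lower z 30.8 front slope deg -0.06 centre z at x=0 2.48
lr [-50.6 -51.3 -51.2 -51.3 -51.7 -51.7 -51.5 -51.5 -51.7 -51.8 -50.7 -50.9
 -50.7 -51.  -51.  -51.1 -51.  -51.1 -51.3 -51.4 -51.1 -51.4 -51.5 -51.4] [57.3 57.3 57.  57.4 57.4 57.3 57.4 57.5 57.4 57.8 57.8 57.6 58.  58.3
 56.8 57.3 57.  57.5 57.4 57.2 57.6 57.7 57.5 57.5]
```

View pics/side8z.png

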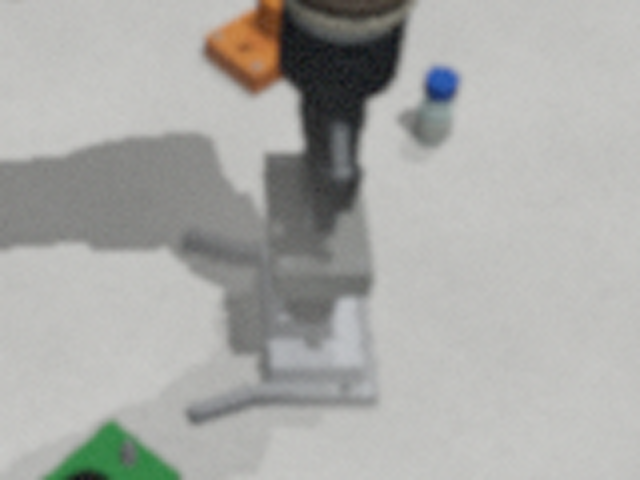

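>>> servo_tool(
  moves="3.5 5 2.7 0 20; 0 10 0 0 20; 0 12 0 0 20; 0 8 0 0 20; 0 0 0 0 20; 0 0 0 0 20; 0 0 0 0 20",
)

```text
time: 12.28
tcp_pos: [638.3, 5.1, 93.2]
eef_rot: [[0.005, -0.0, 1.0], [-1.0, 0.0, 0.005], [-0.0, -1.0, -0.0]]
ft_force: [-0.1, -0.7, -2.9]
gripper_width: 35.2
```

```bash
python3 st.py 9 wrist scene side; python3 hand.py wrist9; python3 rel.py wrist9
python3 - <<'E'
import cv2,numpy as np
im=cv2.imread('pics/scene9.png');a=cv2.resize(im[180:290,250:370],None,fx=4,fy=4,interpolation=cv2.INTER_CUBIC)
im=cv2.imread('pics/side9.png');b=cv2.resize(im[170:260,320:390],None,fx=4,fy=4,interpolation=cv2.INTER_CUBIC)
o=np.zeros((440,770,3),np.uint8);o[:440,:480]=a;o[:360,485:765]=b;cv2.imwrite('pics/z9.png',o)
E
```

```text
t 12.28 tcp [638.3   5.1  93.2] yaw 0.3 f [-0.1 -0.7 -2.9] w 35.2 J [ 0.22  0.62 -0.44  1.67  0.31  0.93 -1.9 ] tilt [-0.  0.]
plate plane y= [-0.0000e+00 -2.1000e-03  3.9617e+00] x range [-53.6  55. ] z range [11.8 31.9] 6648
front edge: slope deg 0.12 z at x=0 31.95 -> centre z -0.05
left/right -54.4 55.2 centre x 0.385
lower z 30.6 front slope deg 0.26 centre z at x=0 -1.02
lr [-55.9 -55.5 -56.9 -56.3 -56.4 -56.3 -56.4 -56.5 -56.7 -56.6 -56.8 -56.7] [51.5 51.3 51.8 51.9 52.1 52.3 52.6 52.7 52.2 52.4 52.8 52.6]
```

View pics/z9.png

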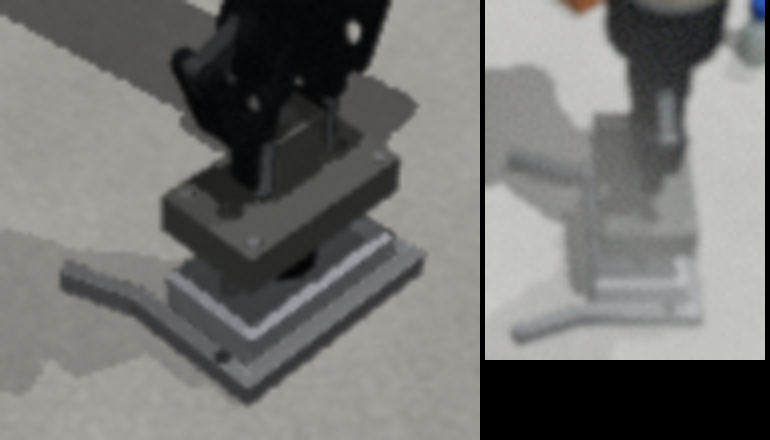

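The same-view difference is x -2.4 and z -1.0, which agrees with the earlier target of TCP (637.3, 7.5). I correct and descend slowly.

>>> servo_tool(
  moves="-2.3 0 -1 0 20; 0 2 0 0 20; 0 2 0 0 20; 0 2 0 0 20; 0 0 0 0 20; 0 0 0 0 20",
)

```text
time: 12.93
tcp_pos: [637.1, 7.1, 87.0]
eef_rot: [[0.005, -0.0, 1.0], [-1.0, -0.0, 0.005], [0.0, -1.0, -0.0]]
ft_force: [0.4, -0.7, -2.9]
gripper_width: 35.2
```

```bash
python3 st.py 10 wrist; python3 hand.py wrist10; python3 rel.py wrist10; python3 st.py 11
```

```text
t 12.93 tcp [637.1   7.1  87. ] yaw 0.29 f [ 0.4 -0.7 -2.9] w 35.2 J [ 0.22  0.62 -0.44  1.68  0.32  0.92 -1.91] tilt [-0. -0.]
plate plane y= [-2.0000e-04 -3.8000e-03  3.4929e+00] x range [-53.5  55. ] z range [12.  32.1] 6649
front edge: slope deg 0.13 z at x=0 32.17 -> centre z 0.17
left/right -54.2 55.4 centre x 0.6
lower z 30.7 front slope deg 0.22 centre z at x=0 0.52
lr [-54.1 -54.5 -54.5 -54.6 -54.6 -54.6 -53.8 -54.  -54.3 -54.4 -54.2] [53.7 54.5 54.3 54.3 54.8 54.3 54.6 55.  54.9 55.  53.6]
t 12.98 tcp [637.2   7.2  87.2] yaw 0.29 f [ 0.7  0.3 -2.5] w 35.2 J [ 0.22  0.62 -0.44  1.68  0.32  0.92 -1.91] tilt [-0. -0.]
```

It is aligned to within 0.6 mm. I lower over the dowels and watch the force.

>>> servo_tool(
  moves="-0.4 2 0.3 0 20; 0 2 0 0 20; 0 2 0 0 20; 0 2 0 0 20; 0 2 0 0 20; 0 2 0 0 20",
)

```text
time: 13.48
tcp_pos: [637.5, 7.6, 75.0]
eef_rot: [[0.005, -0.0, 1.0], [-1.0, -0.0, 0.005], [0.0, -1.0, -0.0]]
ft_force: [-0.8, 0.2, -3.4]
gripper_width: 35.3
```

>>> servo_tool(
  moves="0 2 0 0 20; 0 2 0 0 20; 0 2 0 0 20; 0 0 0 0 20",
)

```text
time: 13.82
tcp_pos: [637.3, 7.6, 68.8]
eef_rot: [[0.005, -0.001, 1.0], [-1.0, -0.0, 0.005], [0.0, -1.0, -0.001]]
ft_force: [-0.1, 0.5, -3.0]
gripper_width: 35.1
```

>>> servo_tool(
  moves="0 2 0 0 20; 0 2 0 0 20; 0 2 0 0 20; 0 0 0 0 20",
)

```text
time: 14.15
tcp_pos: [637.7, 7.6, 63.2]
eef_rot: [[0.005, 0.0, 1.0], [-1.0, -0.0, 0.005], [0.0, -1.0, 0.0]]
ft_force: [0.2, 0.2, -2.5]
gripper_width: 35.2
```

>>> servo_tool(
  moves="0 2 0 0 20; 0 1 0 0 20; 0 1 0 0 20; 0 0 0 0 20",
)

```text
time: 14.48
tcp_pos: [637.8, 7.6, 59.9]
eef_rot: [[0.005, 0.001, 1.0], [-1.0, -0.0, 0.005], [0.0, -1.0, 0.001]]
ft_force: [-2.5, -1.1, 5.9]
gripper_width: 35.3
```

The spring is engaged. I press on until the faces meet.

>>> servo_tool(
  moves="0 1 0 0 20; 0 1 0 0 20; 0 0 0 0 20",
)

```text
time: 14.73
tcp_pos: [637.8, 7.6, 58.2]
eef_rot: [[0.005, 0.001, 1.0], [-1.0, -0.0, 0.005], [0.0, -1.0, 0.001]]
ft_force: [-3.8, 0.1, 8.0]
gripper_width: 35.3
```

>>> servo_tool(
  moves="0 1 0 0 20; 0 0.5 0 0 20; 0 0 0 0 20",
)

```text
time: 14.98
tcp_pos: [637.8, 7.6, 58.0]
eef_rot: [[0.005, 0.001, 1.0], [-1.0, -0.001, 0.005], [0.001, -1.0, 0.001]]
ft_force: [-8.0, -1.4, 17.8]
gripper_width: 35.0
```

The force rises with the motion stopped at z = 58, so the faces meet. I let it settle and check with the cameras.

>>> servo_tool(
  moves="0 0.5 0 0 20; 0 0 0 0 20; 0 0 0 0 20; 0 0 0 0 20",
)

```text
time: 15.32
tcp_pos: [637.8, 7.6, 58.0]
eef_rot: [[0.005, 0.001, 1.0], [-1.0, -0.001, 0.005], [0.001, -1.0, 0.001]]
ft_force: [-9.0, -1.9, 21.3]
gripper_width: 35.2
```

```bash
python3 st.py 12 wrist scene side; python3 - <<'E'
import cv2,numpy as np
from h import *
im=cv2.imread('pics/scene12.png');a=cv2.resize(im[180:290,250:370],None,fx=4,fy=4,interpolation=cv2.INTER_CUBIC)
im=cv2.imread('pics/side12.png');b=cv2.resize(im[170:260,320:390],None,fx=4,fy=4,interpolation=cv2.INTER_CUBIC)
o=np.zeros((440,770,3),np.uint8);o[:440,:480]=a;o[:360,485:765]=b;cv2.imwrite('pics/z12.png',o)
for n in ['wrist12','scene12','side12']:
  im,p=cloud(n+'.npz');q=p.reshape(-1,3);q=q[~np.isnan(q[:,0])]
  t=q[(abs(q[:,0]-638)<45)&(abs(q[:,1]-7)<65)&(q[:,2]>48)&(q[:,2]<60)];t=t[(t[:,0]>652)|(t[:,1]<-30)]
  c=np.linalg.lstsq(np.c_[t[:,0]-638,t[:,1]-7,np.ones(len(t))],t[:,2],rcond=None)[0]
  print(n,'upper top plane',c.round(3),'xmax',np.percentile(t[:,0],99).round(1),'y',np.percentile(t[:,1],[1,99]).round(1),len(t))
  b=q[(q[:,0]>655)&(q[:,0]<700)&(abs(q[:,1])<45)&(q[:,2]>12)&(q[:,2]<18)];print(' back bar x',b[:,0].min().round(1) if len(b) else '',b[:,0].mean().round(1))
E
```

```text
t 15.32 tcp [637.8   7.6  58. ] yaw 0.28 f [-9.  -1.9 21.3] w 35.2 J [ 0.21  0.66 -0.42  1.69  0.34  0.86 -1.93] tilt [ 0.001 -0.001]
wrist12 upper top plane [-1.6000e-02  3.0000e-03  5.4858e+01] xmax 670.3 y [-47.4  60.8] 8154
 back bar x 669.2 675.8
scene12 upper top plane [-1.6000e-02  5.0000e-03  5.3695e+01] xmax 671.0 y [-48.1  61.7] 564
 back bar x 658.0 675.7
side12 upper top plane [-3.0000e-03  1.3000e-02  5.4341e+01] xmax 670.5 y [-50.4  37.6] 229
 back bar x 674.3 679.6
```

View pics/z12.png

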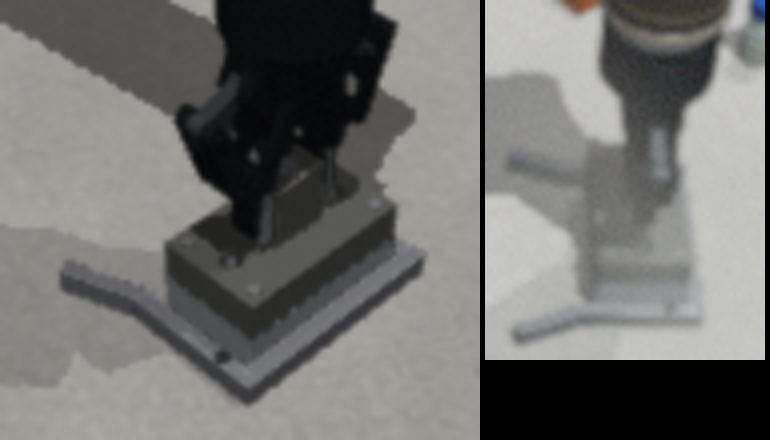

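View pics/wrist12.png

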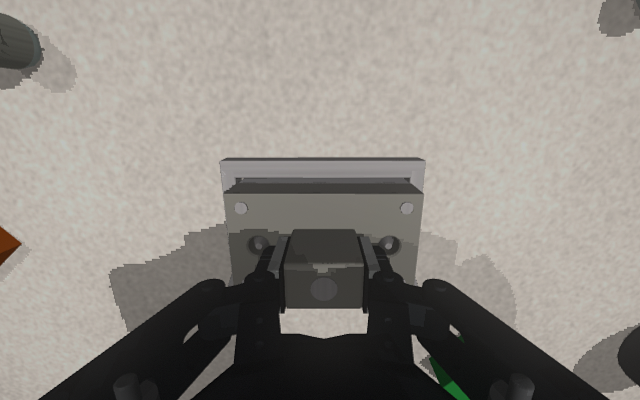

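The scene zoom shows no gap between the halves at (250,310). The dowel tops show in both holes in the wrist view at (258,243) and (389,243). The top plane is at about 54 mm, as expected when shut, so I hand in.

```bash
python3 -c "
from station import r
print(r.finish_job())
s=r.get_state();print(s['time'],s['tcp_pos'],s['ft_force'])"
```

```text
the job is handed in; nothing more can be done
None
the job is handed in; nothing more can be done
```

I handed the job in at about 15.5 s of the 61 s allowed; no verdict is reported. I slid the aluminium lower half home with two spread fingers, then fitted the grey upper onto its dowels. I left it gripped and pressed shut.

**Last checks:**
- **Lower half home:** its motion stopped against the back bar with the push force at 29 N. By camera its front face was within about 1–1.5 mm of the bar, centred to about 0.5 mm, and its yaw matched the stop to about 0.5°.
- **Pair shut:** TCP height held at 58 mm with 21 N of press. Cameras put the upper's top face at 53.7–54.9 mm (54 expected), with no visible gap and a dowel visible in each hole.
- **Jar and vials:** the arm kept clear of them and they stood upright in the pictures, but I did not re-measure their positions at the end.

**Disagreements:**
- The wrist and scene views suggested the upper tilts by about 0.016 rad, while the side view gave 0.013 rad about the other axis. Both are within the 0.05 rad limit and near calibration noise.
- After gripping, the wrist camera's readings of where the plate sat in the hand differed by about 1.4 mm. I resolved this by comparing both halves in the same view just before insertion.

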